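# Lay out the hardware by length

## Task

Lay the four loose pieces of hardware out on the plywood layout board, one on each scribed cross, in order from the shortest to the longest: starting at the end with the round brass peg, the small nut, the large nut, the stud and then the bolt. The nuts lie flat, the stud stands upright on its foot and the bolt lies square to the board's back rail, each centred on its cross. Leave the two wooden wedges lying among them where they are.

Things in the scene. Friction and masses are not known exactly. Their poses are not given: they have to be found in the camera images.
- small_nut: small grey steel hex nut lying flat, 24 mm across flats, 27 mm across corners, 13 mm high. Origin: centre of its underside; x is square to one pair of flats, y runs through two corners, z up.
- large_nut: large grey steel hex nut lying flat, 36 mm across flats, 41 mm across corners, 19 mm high. Origin: centre of its underside; x is square to one pair of flats, y runs through two corners, z up.
- stud: turned steel stud standing upright, 69 mm tall: round foot of 33 mm diameter, thin 16 mm stem, round flat head of 40 mm diameter from 57 to 69 mm above its underside (grip it by the head). Origin: centre of its underside, z up.
- bolt: grey steel hex bolt lying on its side, 98 mm long along y: round shank of 16 mm diameter from y = -49 to +38 mm, its axis 9 to 12 mm above the surface, and a hex head 27 mm wide and 24 mm high from y = +38 to +49 mm. Origin: below the middle of its length; it balances about 6 mm from there towards the head (+y).
- board: plywood layout board, fixed to the bench, 136 x 290 mm and 6 mm thick, with a wooden back rail 14 mm wide and 14 mm high above the plywood along its far (+x) edge. Origin: centre of its underside; x points to the back rail, y along the board, z up. Four scribed dark crosses in a row along y at x = -14 mm, y = -94.5, -31.5, 31.5 and 94.5 mm, on the top face at z = 6 mm.
- peg: small round brass peg, 18 mm diameter, 24 mm tall, fixed on the board at the end where the row begins with the shortest piece: at x = -14 mm and y = +134.5 or -134.5 mm in the board's frame. Origin: centre of its underside.
- stop: small steel end block, 30 x 12 x 12 mm, fixed on the board at the other end, where the longest piece goes; x = -14 mm and y = -134.5 or +134.5 mm in the board's frame. Origin: centre of its underside.
- wedge_a: loose dark wooden wedge, 31 x 85 x 25 mm, not to be moved. Origin: centre of its underside, y along its length.
- wedge_b: loose dark wooden wedge, 32 x 90 x 27 mm, not to be moved. Origin: centre of its underside, y along its length.
Mind the look-alikes: they are no part of the job. Leave any green or purple look-alike of the large_nut alone.

How it is judged:
At the end, for the whole second after the job is handed in: From the peg end, small nut, large nut, stud and bolt lie within 14 mm along and 15 mm across of crosses 1 to 4, on the plywood (5 mm in height), nuts flat and stud upright within 0.12 rad, bolt square to the rail within 0.25 rad (head either way); let go and at rest (((y of peg in the frame of board above 0 m and y of small_nut in the frame of board between 0.0805 and 0.1085 m and y of large_nut in the frame of board between 0.0175 and 0.0455 m and y of stud in the frame of board between -0.0455 and -0.0175 m and y of bolt in the frame of board between -0.1085 and -0.0805 m) or (y of peg in the frame of board below 0 m and y of small_nut in the frame of board between -0.1085 and -0.0805 m and y of large_nut in the frame of board between -0.0455 and -0.0175 m and y of stud in the frame of board between 0.0175 and 0.0455 m and y of bolt in the frame of board between 0.0805 and 0.1085 m)) and x of small_nut in the frame of board between -0.029 and 0.001 m and z of small_nut in the frame of board between 0.001 and 0.011 m and linear speed of each of small_nut, large_nut, stud, bolt below 0.02 m/s and angle between each of small_nut, large_nut, stud's own z axis and vertical below 0.12 rad and x of large_nut in the frame of board between -0.029 and 0.001 m and z of large_nut in the frame of board between 0.001 and 0.011 m and x of stud in the frame of board between -0.029 and 0.001 m and z of stud in the frame of board between 0.001 and 0.011 m and x of bolt in the frame of board between -0.029 and 0.001 m and z of bolt in the frame of board between 0.001 and 0.011 m and angle between the y axis of bolt and the x axis of board, either way round below 0.25 rad); the robot touches nothing.
It fails at once if a wooden wedge is pushed or carried more than 25 mm from where it lay (distance of any of wedge_a, wedge_b from where it was at the start of the episode above 0.025 m).
It also fails if it takes over 104 s, if anything falls off the work surface, if the arm or the gripper's body presses on something with over 40 N, if the wrist force passes 120 N, or if a joint passes its speed limit or range.

## Robot

A 6-joint arm with a two-finger parallel gripper is mounted at the origin on a cart in front of the work surface, level with it; the furniture and walls round the work are solid. World frame = base frame: x ahead of the robot, y to its left, z up, the work surface at z = 0. Lengths are in m, angles in rad, forces in N, time in s.
With the tool pointing down it reaches from about 0.375 to 0.9 m from the base axis. Payload 3.1 kg.
Tool frame: the origin (TCP) lies at the centre of the arm's flange, where the gripper is bolted on; the fingertips stand robot.tip_extent ahead of it and the grasp point (between the pads) lies 164 mm ahead of it (robot.tip_extent is the distance from the TCP to the fingertips, in m); z points along the fingers, y is the line along which they close (so a half turn about z gives the same grasp; the last joint's range is limited). The gripper opens to 87 mm and grips with 3 to 60 N. Pads are 19 mm wide; open, the fingers measure 117 mm over their backs; the gripper's body (75 mm by 190 mm) begins 51 mm behind the grasp point.
Start: joints at [1.097, 0.527, 1.433, -0, 1.181, -0.178], TCP at [0.182, 0.598, 0.405] pointing down, gripper open.
Joint ranges: [-3.08, 3.08], [-0.75, 2.2], [0.22, 2.44], [-1.43, 4.57], [0, 2.65], [-2.85, 2.85]. Speed limits (rad/s): [2.79, 2.79, 3.14, 3.14, 3.14, 3.14].

## Interface

Orientations are given as a unit quaternion [x, y, z, w].
In Python, from rig import get_obs, camera, hand_in, cut_out, robot gives the robot as it stands.
- The arm moves only by the tool step_arm, never from a script. Its argument "rows" is a list of rows, each a list of 6 numbers: the shift along the world's x, y, z in m, then the turn, a rotation vector about the world's x, y, z in degrees. A call has 1 to 12 rows; each row shifts and turns the commanded pose from where the row before left it; what a row does not reach is not made up. A row lasts 1/8 s, in which the tool goes at most 62.5 mm and 10.7 degrees, less where a joint would pass 70% of its speed; a pose out of reach is approached as far as the arm can. A call is refused whole if a number of a shift passes 0.0625 or a number of a turn 10.7, either way. A call with a gripper value outside its range is refused whole. "jaw" is the finger opening in m, from 0 to 0.087, set as the call begins (left out, the last holds). The fingers move at their own pace and stop on an object; "squeeze" is the grip in N (left out, the last holds). Time passes only in rows, so rows that do not move let the fingers close. It gives the time, the measured TCP pose, the force, the opening and the grip force at its end, in the units of the state.
- get_obs(): the state, without advancing time (a new reading comes with each control period).
- camera(name): name is "scene" or "side" or "wrist"; returns a dict with "pixels" (480x640x3 uint8, blue, green, red), "depth" (480x640 float32, m along the optical axis (not along the pixel's ray), 0 where there is no reading), "fov_y" (degrees; the focal length in pixels is half the picture's height over the tangent of half this angle, whatever the lens; pixels are square), "cx", "cy" (the principal point, pixels), "extrinsics" (4x4, takes a point from camera to world coordinates); the wrist camera has in their place "mount" (4x4, takes a point from camera to tool coordinates, whose origin is the TCP and whose axes are the flange's). Camera axes: x right, y up, looking along -z (the intrinsics and any distortion apply to the point x, -y, -z); pixel columns grow to the right and rows downward; lengths in m; the calibration is good to about 2 mm. A picture is of the moment at which its call begins: read the wrist's pose just before it.
- hand_in(): hands the job in; it is judged then, once.
Trained networks look in the newest picture that a camera, given by its name, has taken for a name from the list of things; names that differ only in an ending like _2 or _b are one class to them, and where a whole thing is asked for, a point or a joint stands for the part that bears it (a point fixed in the world has none). Each returns a list of dicts, best first, with "confidence" (0 to 1); they miss things now and then, are a little off and sometimes report something else, mostly with a low value. They report only what shows in the picture. A call takes as long as a camera call. They do not tell look-alikes from the thing itself.
- cut_out(label, camera): "region" (480x640 bool, what is visible of it) and "extent" ([centre column, centre row, width, height] in pixels, round what is visible of it).
The state is a dict: "time": time; "q": joint angles; "joint_velocities": joint speeds; "joint_torque": joint torques, N m; "position": TCP position; "tool_rot": TCP orientation; "ft_force": force on the tool from outside, world axes, zero at the start; "moment": the same for the moment, N m; "grip_width": finger opening in m; "grip_force": force on a finger pad.
Only numpy, scipy, OpenCV 4.12 (cv2) and the standard library are available. Lean on these libraries where they do the work, as an engineer would, in place of code of your own. Each camera call takes 0.05 s, during which the arm holds its last target. There are 200 camera calls.

## Working session

There is one attempt and no reset: what is moved stays moved. The work goes in short steps, Python scripts to look and compute and a tool call to move; the robot and the scene stay as the last step left them, time stands still between calls to the robot, and variables do not carry over. Pictures are saved under pics/ and viewed, at most 14 in all, crops included, and the job is handed in when it is done.

Besides the shell and the picture viewer there is one more tool, called after "Emit:" by a JSON object that holds its "name" and its "arguments". step_arm: Moves the arm, as the interface text tells. Its arguments: {"type":"object","properties":{"rows":{"type":"array"},"jaw":{"type":"number"},"squeeze":{"type":"number"}},"required":["rows"]}

```bash
ls; mkdir -p pics; cat > h.py <<'E'
import numpy as np, cv2
from rig import get_obs, camera, hand_in, cut_out, robot
from scipy.spatial.transform import Rotation as R
def cam(n):
    o=get_obs(); c=camera(n)
    if 'extrinsics' in c: T=np.array(c['extrinsics'])
    else:
        P=np.eye(4);P[:3,:3]=R.from_quat(o['tool_rot']).as_matrix();P[:3,3]=o['position'];T=P@np.array(c['mount'])
    f=240/np.tan(np.radians(c['fov_y'])/2)
    v,u=np.mgrid[:480,:640]; d=c['depth']
    p=np.stack([(u-c['cx'])/f*d,-(v-c['cy'])/f*d,-d],-1)
    W=p@T[:3,:3].T+T[:3,3]; W[d==0]=np.nan
    return c['pixels'],W,c
E
python3 - <<'E'
from h import *
print(robot.tip_extent, get_obs())
for n in ['scene','side']:
    I,W,c=cam(n); cv2.imwrite(f'pics/{n}0.png',I); print(n,[k for k in c],c['fov_y'],c['extrinsics'])
    for l in ['small_nut','large_nut','stud','bolt','board','peg','stop','wedge_a']:
        for r in cut_out(l,n)[:4]:
            P=W[r['region']]; P=P[~np.isnan(P[:,0])]
            if len(P): print(l,round(r['confidence'],2),np.round(r['extent']),'med',np.round(np.median(P,0),3),'lo',np.round(np.percentile(P,3,axis=0),3),'hi',np.round(np.percentile(P,97,axis=0),3))
E
```

```text
pics
0.1822 {'time': 0.0, 'q': array([ 1.09652423e+00,  5.28482162e-01,  1.43391789e+00, -1.15314314e-05,
        1.18134364e+00, -1.78523817e-01]), 'joint_velocities': array([ 1.35682674e-03,  5.04367520e-06,  7.54020103e-04,  1.58617865e-03,
       -2.01028173e-03, -2.99229839e-05]), 'joint_torque': array([-1.55434755e-03, -4.40047753e+01, -1.76584393e+01,  6.32114941e-02,
        5.84504195e-02, -1.23763834e-04]), 'position': array([0.18198847, 0.59755993, 0.4037564 ]), 'tool_rot': array([ 1.47333550e-01,  9.89086279e-01, -1.02044051e-03, -3.39795595e-04]), 'ft_force': array([ 0.04447275, -0.92436755, -0.19073195]), 'moment': array([-0.0205412 , -0.03137548, -0.01502831]), 'grip_force': 0.0, 'grip_width': 0.08707505003662487}
scene ['pixels', 'depth', 'fov_y', 'cx', 'cy', 'extrinsics'] 47.896587790839085 [[-0.68121468  0.36362707 -0.63539115 -0.27054273]
 [-0.73205273 -0.33036169  0.59578516  0.9272783 ]
 [ 0.00673472  0.87099742  0.49124142  0.60302398]
 [ 0.          0.          0.          1.        ]]
small_nut 0.55 [343. 201.  16.   8.] med [ 0.659 -0.034  0.007] lo [ 0.649 -
[... 1872 characters left out ...]
5  -0.1    0.068] lo [ 0.535 -0.115  0.002] hi [ 0.569 -0.081  0.071]
bolt 0.95 [394. 327.  45.  41.] med [ 0.527 -0.024  0.017] lo [ 0.481 -0.04   0.008] hi [ 0.572 -0.006  0.024]
bolt 0.28 [384. 270.  16.  20.] med [0.58  0.098 0.017] lo [0.563 0.084 0.004] hi [0.596 0.117 0.021]
board 0.79 [274. 255. 148. 106.] med [0.414 0.235 0.006] lo [0.32  0.113 0.004] hi [0.508 0.376 0.02 ]
stop 0.48 [219. 225.  14.  11.] med [0.341 0.363 0.017] lo [0.328 0.355 0.006] hi [0.355 0.387 0.02 ]
wedge_a 0.85 [352. 313.  37.  40.] med [0.475 0.031 0.014] lo [0.437 0.007 0.004] hi [0.513 0.056 0.025]
wedge_a 0.66 [422. 289.  48.  22.] med [0.613 0.023 0.015] lo [ 0.577 -0.001  0.003] hi [0.658 0.051 0.027]
```

```bash
python3 - <<'E'
import cv2
a=cv2.imread('pics/side0.png')[150:390,200:520]; cv2.imwrite('pics/side0c.png',cv2.resize(a,(800,600),interpolation=cv2.INTER_CUBIC))
E
```

```text
(no output)
```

View pics/side0c.png

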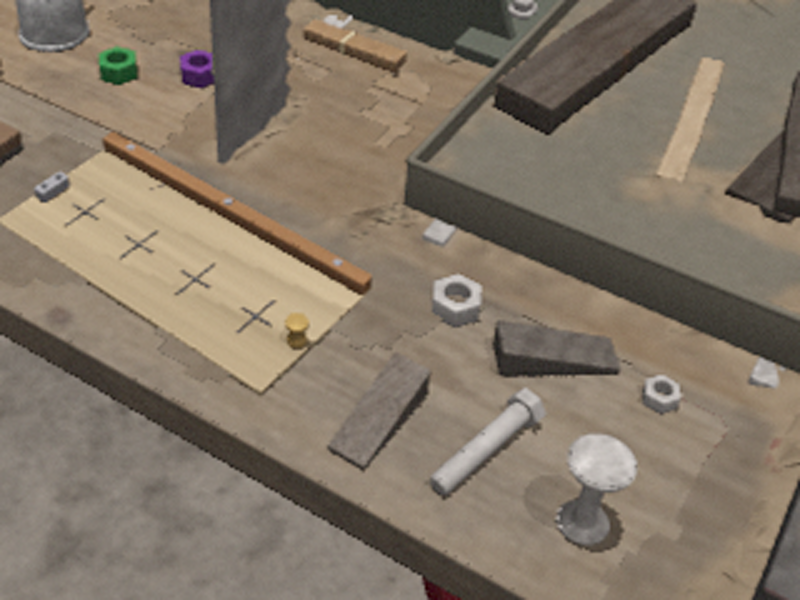

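View pics/scene0.png

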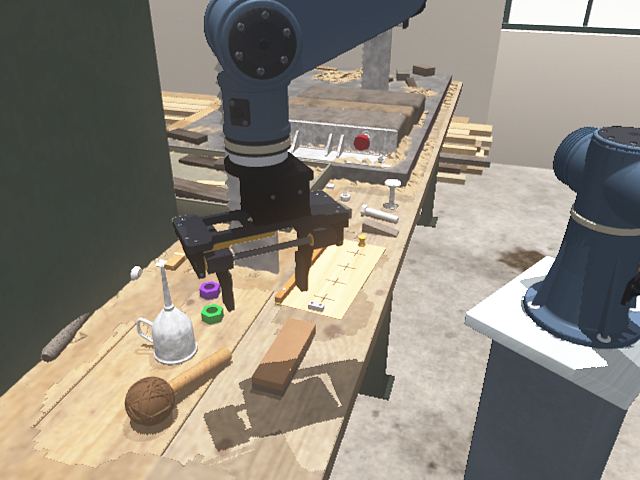

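The side view shows the board with its peg at the near right end and the stop at the far left. The bolt, stud, nuts and wedges lie to its right, and a grey post and a dark tray stand behind. The scene view confirms the arm is over the far-left end, near the look-alikes. Next I measure the obstacles and the board frame.

```bash
python3 - <<'E'
from h import *
I,W,c=cam('side')
x,y,z=W[...,0],W[...,1],W[...,2]
# max-height grid 4cm
for X in np.arange(0.2,0.9,0.04):
    r=[]
    for Y in np.arange(-0.24,0.6,0.04):
        m=(x>=X)&(x<X+.04)&(y>=Y)&(y<Y+.04)&(z>-.02)
        r.append('%4d'%(1000*np.nanmax(z[m])) if m.sum()>3 else '   .')
    print('%.2f'%X,''.join(r))
print('cols from y=-0.24')
I2,W2,c2=cam('scene')
for n,II,WW in [('side',I,W),('scene',I2,W2)]:
    # rail: orange-brown, z 0.017-0.023
    b,g,r=[II[...,i].astype(int) for i in range(3)]
    m=(r-b>60)&(np.abs(WW[...,2]-.02)<.004)&(WW[...,0]>.35)&(WW[...,0]<.6)&(WW[...,1]<.42)&(WW[...,1]>.1)
    P=WW[m][:,:2].astype(np.float32)
    print(n,len(P),cv2.minAreaRect(P))
E
```

```text
0.20    .   .   .   .   .   .   .   .   .   .   .   .   .   1   3   2   2   3 313 393 414
0.24    .   .   .   .   .   .   .   .   .   .   .   0   5   6   7   6  27  28  28  29  27
0.28    .   .   .   .   .   .   .   .   .   .   2   3   7   8   8   8  28  30  29  27   3
0.32    .   .   .   .   .   .   .   .   2   4   5   8   9   8  20  21  27  27   3   3  31
0.36    .   .   .   .   .   .   0   3   8   9   9   9  10   9   9  11  16   6   2   3  64
0.40    .   .   .   .   .   2   9   3   9   8  10   9   9  21  23  22  21   2  21  18  78
0.44    .   .   .   2   2  15  18  21  31  30  10  21  22  22  21   9   5   2  21  21  60
0.48    .   2   4   3  15  20  26  27   7  22  23  23  21   8 439   8   7  20  21   6   7
0.52   14  13   8  72  70  22  13   3   8  23  21  13   9   9 431 428   .  20  21   8   8
0.56   57  54  11  71  69  26  28  27  21  18  11  64  10   8  13 421  10   .   .   7   7
0.60   62  64  13   6   3  11  23  24  19  66  66  66  10   8  10  10   8   6   8   .   .
0.64   78  73  65   8  16  16  13  67  66  66  38  66  65   7   6   8  18  21  21 373 370
0.68  139 137  72  16   8  11  67  66  36  35  39  40  66  62   7  18  20 385 384 377   .
0.72  142 139 139  69  66  66  64  40  41  39  41  69  70  67   8  11 396 390 278   .   .
0.76  141 142  90  68  65  45  40  41  46  43  41  69  70  68  64  86 396   .   .   .   .
0.80  115 142 107  79  65  49  61  66  53  44  42  68  69  69  65  92 389 380   .   .   .
0.84  105 142 142  65  66  64  69  70  61  45  45  42  69  70  68  66  39 380   .   .   .
0.88    .  95 141  90  88  64  69  70  69  40  44  45  69  70  69  66  23 369 365   .   .
cols from y=-0.24
side 558 ((0.4653342068195343, 0.2745237946510315), (0.015554843470454216, 0.2886642813682556), 24.495994567871094)
scene 257 ((0.45093870162963867, 0.27041923999786377), (0.06541750580072403, 0.2920803725719452), 9.636124610900879)
```

Emit:
{"name": "step_arm", "arguments": {"rows": [[0.03, -0.055, 0.02, 0, 0, 0], [0.03, -0.055, 0.02, 0, 0, 0], [0.03, -0.055, 0, 0, 0, 0], [0.03, -0.055, 0, 0, 0, 0], [0.03, -0.055, 0, 0, 0, 0], [0.03, -0.055, 0, 0, 0, 0], [0.03, -0.055, 0, 0, 0, 0], [0.02, -0.04, 0, 0, 0, 0], [0, 0, 0, 0, 0, 0], [0, 0, 0, 0, 0, 0]]}}

```text
time: 2.25
position: [0.4085, 0.1792, 0.4428]
tool_rot: [0.148, 0.989, 0.0, -0.0]
ft_force: [0.8, 0.5, -0.1]
grip_width: 0.0868
grip_force: 0.0
```

```bash
cat > fit.py <<'E'
from h import *
def board(I,W):
    b,g,r=[I[...,i].astype(int) for i in range(3)]
    for l in ['board','peg','stop']:
        for q in cut_out(l,'wrist')[:2]:
            P=W[q['region']]; P=P[~np.isnan(P[:,0])]
            if l!='board': P=P[P[:,2]>(.024 if l=='peg' else .012)]
            if len(P): print(l,round(q['confidence'],2),np.round(P.mean(0),4),np.round(cv2.minAreaRect(P[:,:2].astype(np.float32)),4) if 0 else cv2.minAreaRect(P[:,:2].astype(np.float32)))
E
python3 - <<'E'
from fit import *
I,W,c=cam('wrist'); print(c['mount'],c['fov_y']); cv2.imwrite('pics/w1.png',I); board(I,W)
np.save('W1.npy',W)
E
```

```text
[[ 1.48725616e-03  9.67593732e-01  2.52507740e-01  7.03386107e-02]
 [ 9.99998882e-01 -1.40028058e-03 -5.24149413e-04 -2.81172409e-04]
 [-1.53582002e-04  2.52508237e-01 -9.67594733e-01  1.95121533e-02]
 [ 0.00000000e+00  0.00000000e+00  0.00000000e+00  1.00000000e+00]] 60.24155801911187
board 0.55 [0.4033 0.2587 0.0079] ((0.40942883491516113, 0.2525613307952881), (0.14246702194213867, 0.2931559383869171), 24.512454986572266)
board 0.46 [0.5767 0.1055 0.0157] ((0.5793116688728333, 0.10428939759731293), (0.039078183472156525, 0.041329145431518555), 68.75180053710938)
peg 0.66 [0.45   0.1242 0.0287] ((0.4506128430366516, 0.12387273460626602), (0.01616828516125679, 0.0174856074154377), 71.1463851928711)
peg 0.55 [0.5837 0.0447 0.0256] ((0.5855340361595154, 0.04358269274234772), (0.031938470900058746, 0.018944909796118736), 66.87682342529297)
stop 0.78 [0.3378 0.3663 0.0178] ((0.3377832770347595, 0.3672890365123749), (0.02972695603966713, 0.012722417712211609), 25.383392333984375)
stop 0.34 [0.5833 0.0446 0.0228] ((0.5867318511009216, 0.043119877576828), (0.03277618810534477, 0.022621817886829376), 67.87509155273438)
```

View pics/w1.png

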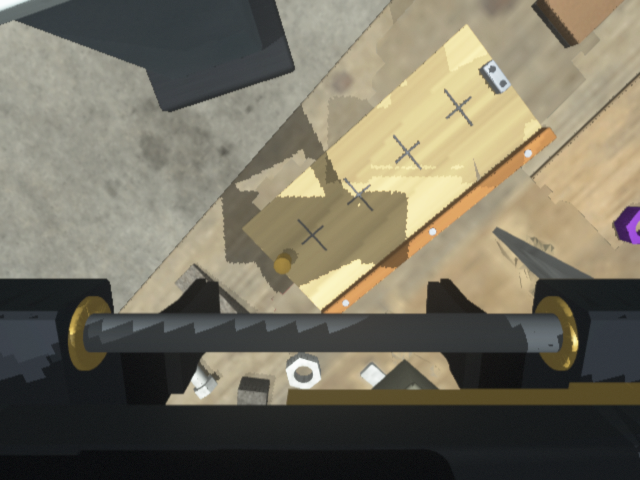

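Emit:
{"name": "step_arm", "arguments": {"rows": [[0.03, -0.055, 0, 0, 0, 0], [0.03, -0.055, 0, 0, 0, 0], [0.03, -0.05, 0, 0, 0, 0], [0.02, -0.04, 0, 0, 0, 0], [0, 0, 0, 0, 0, 0], [0, 0, 0, 0, 0, 0]]}}

```text
time: 3.2
position: [0.5182, -0.0197, 0.4424]
tool_rot: [0.147, 0.989, 0.0, -0.001]
ft_force: [-0.8, 0.1, -1.0]
grip_width: 0.0868
grip_force: 0.0
```

The wrist picture shows the four crosses at (312,235), (360,194), (407,152) and (459,107), with the peg at (282,263) and the stop at (495,77). The camera looks toward the robot side, so I move farther out.

Emit:
{"name": "step_arm", "arguments": {"rows": [[0.05, -0.0, 0, 0, 0, 0], [0.05, -0.0, 0, 0, 0, 0], [0.03, 0, 0, 0, 0, 0], [0, 0, 0, 0, 0, 0], [0, 0, 0, 0, 0, 0]]}}

```text
time: 3.82
position: [0.6473, -0.0192, 0.4424]
tool_rot: [0.146, 0.989, 0.0, -0.001]
ft_force: [0.3, 0.2, -0.2]
grip_width: 0.0868
grip_force: 0.0
```

```bash
python3 - <<'E'
from h import *
W1=np.load('W1.npy')
for u,v in [(312,235),(360,194),(407,152),(459,107)]: print('cross',np.round(np.nanmedian(W1[v-3:v+4,u-3:u+4].reshape(-1,3),0),4))
I,W,c=cam('wrist'); cv2.imwrite('pics/w2.png',I)
for l in ['small_nut','large_nut','stud','bolt','wedge_a']:
    for r in cut_out(l,'wrist')[:3]:
        P=W[r['region']]; P=P[~np.isnan(P[:,0])]
        if not len(P): continue
        zt=np.percentile(P[:,2],95); Q=P[P[:,2]>(zt-.012 if l=='bolt' else zt-.004)]
        print(l,round(r['confidence'],2),np.round(r['extent']),'ztop',round(zt,4),'n',len(Q),cv2.minAreaRect(Q[:,:2].astype(np.float32)))
        if l=='bolt':
            m=Q.mean(0); ev,V=np.linalg.eigh(np.cov(Q[:,:2].T)); print(' axis',V[:,1],np.degrees(np.arctan2(V[1,1],V[0,1])))
E
```

```text
cross [0.4347 0.1597 0.0068]
cross [0.4082 0.2189 0.0065]
cross [0.3816 0.2744 0.0067]
cross [0.3551 0.3323 0.0069]
large_nut 0.9 [428. 100.  47.  47.] ztop 0.0207 n 962 ((0.5785210132598877, 0.10402864217758179), (0.03997209668159485, 0.03615248203277588), 55.64794158935547)
stud 0.77 [208. 136.  61.  50.] ztop 0.0706 n 2003 ((0.5508154630661011, -0.09525150060653687), (0.04092932865023613, 0.040976814925670624), 25.72788429260254)
bolt 0.84 [288.  84.  75. 103.] ztop 0.0243 n 1894 ((0.5240772366523743, -0.02064105123281479), (0.09734201431274414, 0.026759767904877663), 17.32696533203125)
 axis [-0.95866541 -0.28453581] -163.4688961745494
wedge_a 0.72 [363. 164.  50.  96.] ztop 0.0263 n 848 ((0.591325581073761, 0.04032144695520401), (0.0324632003903389, 0.030199306085705757), 65.36492919921875)
wedge_a 0.57 [332.  28.  76.  55.] ztop 0.0255 n 850 ((0.4973743259906769, 0.04839872568845749), (0.02796037867665291, 0.03058229200541973), 28.090208053588867)
```

View pics/w2.png

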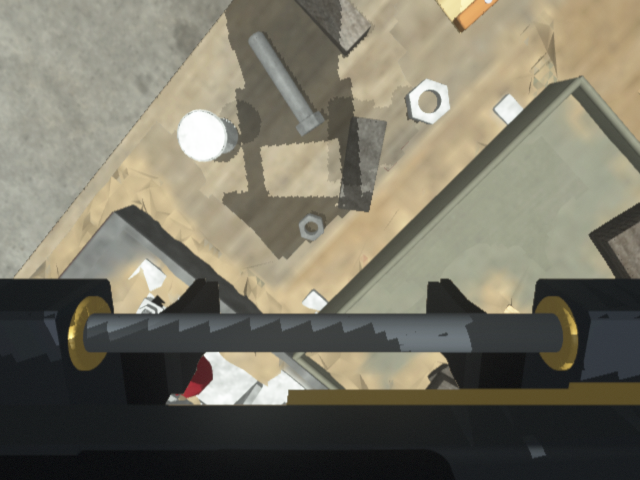

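The picture shows the small nut at (312,227), the large nut at (428,100), the bolt with its head at (310,122) and the stud head at (205,136). The networks missed the small nut, so I'll measure it from depth.

```bash
python3 - <<'E'
from h import *
I,W,c=cam('wrist')
def hexfit(u,v,r,zlo,zhi):
    s=W[v-r:v+r,u-r:u+r].reshape(-1,3); Q=s[(s[:,2]>zlo)&(s[:,2]<zhi)][:,:2].astype(np.float32)
    h=cv2.convexHull(Q)[:,0]; print(len(Q),'rect',cv2.minAreaRect(Q),'circ',cv2.minEnclosingCircle(Q),'z',np.nanpercentile(s[:,2],[5,50,95]))
    w=[(np.ptp(Q@[np.cos(a),np.sin(a)])+np.ptp(Q@[np.cos(a+np.pi/3),np.sin(a+np.pi/3)])+np.ptp(Q@[np.cos(a-np.pi/3),np.sin(a-np.pi/3)]))/3 for a in np.radians(np.arange(60))]
    print('flat dir mod60',np.argmin(w),round(min(w),4),round(max(w),4))
hexfit(312,227,22,.010,.02)
hexfit(428,100,32,.014,.026)
E
```

```text
340 rect ((0.6628530621528625, -0.03667132928967476), (0.023908289149403572, 0.025951137766242027), 85.1668472290039) circ ((0.6628910899162292, -0.036593958735466), 0.013428937643766403) z [-0.00060867  0.00189122  0.01376181]
flat dir mod60 25 0.024 0.0262
1006 rect ((0.5786671042442322, 0.10405691713094711), (0.04014928638935089, 0.03598857671022415), 54.92918395996094) circ ((0.5786864161491394, 0.10429822653532028), 0.020383214578032494) z [-0.00013588  0.00538355  0.02002728]
flat dir mod60 25 0.0362 0.0403
```

Emit:
{"name": "step_arm", "arguments": {"rows": [[0.0155, -0.0174, 0, 0, 0, -10.5], [0, 0, 0, 0, 0, -10.5], [0, 0, -0.02, 0, 0, -10.5], [0, 0, -0.03, 0, 0, -10.5], [0, 0, -0.03, 0, 0, -10.5], [0, 0, -0.03, 0, 0, -10.5], [0, 0, -0.03, 0, 0, -10.5], [0, 0, -0.02, 0, 0, -10.5], [0, 0, 0, 0, 0, -10.5], [0, 0, 0, 0, 0, -10.5], [0, 0, 0, 0, 0, -3.5], [0, 0, 0, 0, 0, 0]], "jaw": 0.036, "squeeze": 20}}

```text
time: 5.68
position: [0.6641, -0.0384, 0.2829]
tool_rot: [0.889, 0.458, 0.0, 0.0]
ft_force: [-0.1, 0.2, -0.8]
grip_width: 0.0362
grip_force: 0.0
```

```bash
cat > yaw.py <<'E'
from h import *
o=get_obs(); M=R.from_quat(o['tool_rot']).as_matrix()
print('yaw',np.degrees(np.arctan2(M[1,1],M[0,1])),'z',M[:,2],o['position'],'grasp',o['position']+.164*M[:,2],o['q'].round(2),o['grip_width'],o['time'])
E
python3 yaw.py
```

```text
yaw -35.42298813040571 z [ 8.47601630e-05 -7.69951472e-06 -9.99999996e-01] [ 0.66413137 -0.03838716  0.28285638] grasp [ 0.66414528 -0.03838843  0.11885639] [-0.23  0.72  1.42  0.    1.    0.39] 0.0362473705446743 5.675
```

Emit:
{"name": "step_arm", "arguments": {"rows": [[-0.001, 0.0015, -0.03, 0, 0, 0], [0, 0, -0.03, 0, 0, 0], [0, 0, -0.025, 0, 0, 0], [0, 0, -0.012, 0, 0, 0], [0, 0, 0, 0, 0, 0]]}}

```text
time: 6.3
position: [0.663, -0.0367, 0.1851]
tool_rot: [0.889, 0.458, -0.001, -0.0]
ft_force: [0.3, 0.4, -0.3]
grip_width: 0.0359
grip_force: 0.0
```

Emit:
{"name": "step_arm", "arguments": {"rows": [[0, 0, 0, 0, 0, 0], [0, 0, 0, 0, 0, 0], [0, 0, 0, 0, 0, 0], [0, 0, 0, 0, 0, 0]], "jaw": 0.0, "squeeze": 25}}

```text
time: 6.8
position: [0.6637, -0.0368, 0.187]
tool_rot: [0.889, 0.458, 0.001, 0.001]
ft_force: [0.5, -0.6, 5.3]
grip_width: 0.023
grip_force: 25.0
```

Emit:
{"name": "step_arm", "arguments": {"rows": [[0, 0, 0.04, 0, 0, 0], [0, 0, 0.04, 0, 0, 0], [-0.02, 0.02, 0.02, 0, 0, 0], [-0.045, 0.038, 0, 0, 0, 8], [-0.045, 0.038, 0, 0, 0, 8], [-0.045, 0.038, 0, 0, 0, 9], [-0.045, 0.038, 0, 0, 0, 0], [-0.029, 0.0245, 0, 0, 0, 0], [0, 0, -0.02, 0, 0, 0], [0, 0, -0.02, 0, 0, 0], [0, 0, 0, 0, 0, 0]]}}

```text
time: 8.18
position: [0.4335, 0.1599, 0.2448]
tool_rot: [0.768, 0.64, -0.001, -0.001]
ft_force: [0.7, -0.4, -0.0]
grip_width: 0.023
grip_force: 25.0
```

```bash
python3 yaw.py
```

```text
yaw -10.431902039560159 z [-3.38908695e-03 -3.51772370e-04 -9.99994195e-01] [0.43354856 0.15988239 0.24482697] grasp [0.43299275 0.1598247  0.08082792] [0.11 0.6  1.97 0.   0.58 0.29] 0.022969737486674805 8.175
```

Emit:
{"name": "step_arm", "arguments": {"rows": [[0.001, 0, -0.025, 0, 0, 0], [0, 0, -0.018, 0, 0, 0], [0, 0, -0.009, 0, 0, 0], [0, 0, 0, 0, 0, 0]]}}

```text
time: 8.68
position: [0.4353, 0.1597, 0.1939]
tool_rot: [0.769, 0.64, -0.0, -0.0]
ft_force: [0.2, -0.2, -0.3]
grip_width: 0.0227
grip_force: 25.0
```

Emit:
{"name": "step_arm", "arguments": {"rows": [[0, 0, 0, 0, 0, 0], [0, 0, 0, 0, 0, 0], [0, 0, 0.03, 0, 0, 0], [0, 0, 0.04, 0, 0, 0], [0, 0, 0.03, 0, 0, 0]], "jaw": 0.036}}

```text
time: 9.3
position: [0.4351, 0.1598, 0.2955]
tool_rot: [0.769, 0.64, 0.001, 0.0]
ft_force: [0.5, -0.3, -0.6]
grip_width: 0.036
grip_force: 0.0
```

Emit:
{"name": "step_arm", "arguments": {"rows": [[0.048, -0.0185, 0, 0, 0, -8], [0.048, -0.0185, 0, 0, 0, -8], [0.0476, -0.0186, 0, 0, 0, -9], [0, 0, -0.03, 0, 0, 0], [0, 0, -0.03, 0, 0, 0], [0, 0, 0, 0, 0, 0]], "jaw": 0.052}}

```text
time: 10.05
position: [0.5776, 0.1041, 0.232]
tool_rot: [0.889, 0.458, -0.002, -0.001]
ft_force: [-0.4, 0.6, -0.3]
grip_width: 0.052
grip_force: 0.0
```

```bash
python3 yaw.py
```

```text
yaw -35.45865298162785 z [-5.53639179e-03  4.44167051e-05 -9.99984673e-01] [0.57757875 0.10410431 0.2320073 ] grasp [0.57667078 0.10411159 0.06800981] [-0.01  0.72  1.66 -0.    0.77  0.61] 0.051955041030280404 10.05
```

Emit:
{"name": "step_arm", "arguments": {"rows": [[0.001, 0, -0.025, 0, 0, 0], [0, 0, -0.015, 0, 0, 0], [0, 0, -0.004, 0, 0, 0], [0, 0, 0, 0, 0, 0]]}}

```text
time: 10.55
position: [0.5799, 0.1043, 0.1902]
tool_rot: [0.889, 0.458, 0.0, 0.0]
ft_force: [0.3, 0.5, -0.2]
grip_width: 0.0522
grip_force: 0.0
```

Emit:
{"name": "step_arm", "arguments": {"rows": [[0, 0, 0, 0, 0, 0], [0, 0, 0, 0, 0, 0], [0, 0, 0, 0, 0, 0], [0, 0, 0, 0, 0, 0]], "jaw": 0.0, "squeeze": 30}}

```text
time: 11.05
position: [0.58, 0.1042, 0.1903]
tool_rot: [0.889, 0.458, 0.0, 0.0]
ft_force: [0.1, -0.8, 3.9]
grip_width: 0.0353
grip_force: 30.0
```

Emit:
{"name": "step_arm", "arguments": {"rows": [[0, 0, 0.04, 0, 0, 0], [0, 0, 0.04, 0, 0, 0], [-0.043, 0.0287, 0, 0, 0, 0], [-0.043, 0.0287, 0, 0, 0, 0], [-0.043, 0.0287, 0, 0, 0, 0], [-0.0428, 0.0286, 0, 0, 0, 0], [0, 0, -0.02, 0, 0, 0], [0, 0, -0.02, 0, 0, 0], [0, 0, 0, 0, 0, 0]]}}

```text
time: 12.18
position: [0.4074, 0.2189, 0.2287]
tool_rot: [0.889, 0.458, -0.002, -0.0]
ft_force: [0.1, 0.3, -0.5]
grip_width: 0.0352
grip_force: 30.0
```

```bash
python3 yaw.py
```

```text
yaw -35.43141982596716 z [-3.40486763e-03 -8.49760447e-04 -9.99993842e-01] [0.40735822 0.21891563 0.22873434] grasp [0.40679982 0.21877627 0.06473535] [0.25 0.64 1.97 0.   0.54 0.87] 0.03515702560523664 12.175
```

Emit:
{"name": "step_arm", "arguments": {"rows": [[0, 0, -0.018, 0, 0, 0], [0, 0, -0.01, 0, 0, 0], [0, 0, -0.004, 0, 0, 0], [0, 0, 0, 0, 0, 0]]}}

```text
time: 12.68
position: [0.4081, 0.2189, 0.1978]
tool_rot: [0.889, 0.458, -0.0, -0.0]
ft_force: [-0.3, 0.1, -0.5]
grip_width: 0.0353
grip_force: 30.0
```

Emit:
{"name": "step_arm", "arguments": {"rows": [[0, 0, 0, 0, 0, 0], [0, 0, 0, 0, 0, 0], [0, 0, 0.03, 0, 0, 0], [0, 0, 0.04, 0, 0, 0], [0, 0, 0.04, 0, 0, 0], [0, 0, 0, 0, 0, 0]], "jaw": 0.048}}

```text
time: 13.42
position: [0.4087, 0.2192, 0.3106]
tool_rot: [0.889, 0.458, 0.004, 0.001]
ft_force: [-0.2, 0.3, -0.6]
grip_width: 0.0482
grip_force: 0.0
```

Emit:
{"name": "step_arm", "arguments": {"rows": [[0.0233, -0.0443, 0, 0, 0, -7.5], [0.0233, -0.0443, 0, 0, 0, -7.5], [0.0233, -0.0443, 0, 0, 0, -7.5], [0.0233, -0.0443, 0, 0, 0, -7.5], [0.0231, -0.0445, 0, 0, 0, -7.6], [0, 0, -0.03, -5.7, -1.7, 0], [0, 0, -0.045, 0, 0, 0], [0, 0, 0, 0, 0, 0], [0, 0, 0, 0, 0, 0]], "jaw": 0.032}}

```text
time: 14.55
position: [0.5244, -0.0027, 0.233]
tool_rot: [0.988, 0.147, 0.007, 0.051]
ft_force: [0.2, -0.2, 1.2]
grip_width: 0.032
grip_force: 0.0
```

```bash
python3 yaw.py
```

```text
yaw -73.03355546789383 z [ 0.02954723 -0.09919387 -0.99462935] [ 0.52437073 -0.00268436  0.23301742] grasp [ 0.52921648 -0.01895215  0.06989821] [-0.2   0.67  1.83 -0.16  0.61  1.21] 0.031988465862665724 14.55
```

Emit:
{"name": "step_arm", "arguments": {"rows": [[0, 0, -0.025, 0, 0, 0], [0, 0, -0.015, 0, 0, 0], [0, 0, -0.006, 0, 0, 0], [0, 0, 0, 0, 0, 0]]}}

```text
time: 15.05
position: [0.5244, -0.0027, 0.187]
tool_rot: [0.988, 0.147, 0.007, 0.051]
ft_force: [0.7, 0.3, 0.5]
grip_width: 0.0322
grip_force: 0.0
```

Emit:
{"name": "step_arm", "arguments": {"rows": [[0, 0, 0, 0, 0, 0], [0, 0, 0, 0, 0, 0], [0, 0, 0, 0, 0, 0], [0, 0, 0, 0, 0, 0]], "jaw": 0.0, "squeeze": 40}}

```text
time: 15.55
position: [0.5244, -0.0028, 0.1872]
tool_rot: [0.988, 0.147, 0.008, 0.051]
ft_force: [-0.3, 0.7, 3.4]
grip_width: 0.0147
grip_force: 40.0
```

Emit:
{"name": "step_arm", "arguments": {"rows": [[0, 0, 0.02, 0, 0, 0], [0, 0, 0.04, 0, 0, 0], [0, 0, 0.04, 0, 0, 0], [0, 0, 0, 5.7, 1.7, 0], [0, 0, 0, 0, 0, 0]]}}

```text
time: 16.18
position: [0.5242, -0.0032, 0.287]
tool_rot: [0.989, 0.147, 0.0, 0.0]
ft_force: [0.0, 0.0, -1.4]
grip_width: 0.0148
grip_force: 40.0
```

```bash
python3 yaw.py; python3 - <<'E'
from h import *
I,W,c=cam('side'); cv2.imwrite('pics/s1.png',cv2.resize(I[150:390,200:520],(800,600),interpolation=cv2.INTER_CUBIC))
E
```

```text
yaw -73.11645864912332 z [ 5.88503044e-04 -8.78437681e-04 -9.99999441e-01] [ 0.52420311 -0.00315062  0.28700466] grasp [ 0.52429963 -0.00329469  0.12300476] [-0.22  0.57  1.79 -0.    0.78  1.06] 0.014790878042475163 16.175
```

View pics/s1.png

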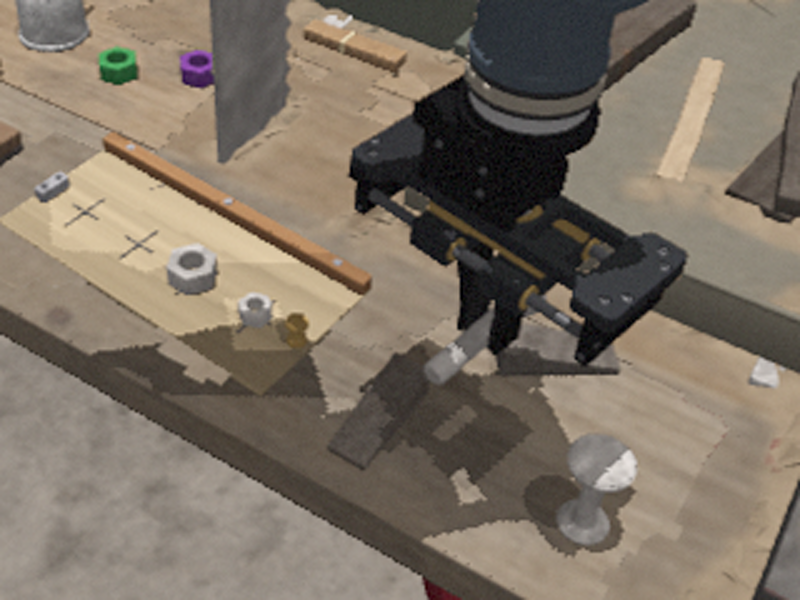

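The side picture shows the bolt gripped level, and both nuts lying on their crosses next to the peg.

Emit:
{"name": "step_arm", "arguments": {"rows": [[-0.0205, 0.042, 0, 0, 0, 2], [-0.0205, 0.0425, 0, 0, 0, 2], [-0.0205, 0.0425, 0, 0, 0, 2], [-0.0205, 0.0425, 0, 0, 0, 1.6], [-0.0205, 0.0425, 0, 0, 0, 0], [-0.0205, 0.042, 0, 0, 0, 0], [-0.0205, 0.042, 0, 0, 0, 0], [-0.0201, 0.042, 0, 0, 0, 0], [0, 0, -0.03, 0, 0, 0], [0, 0, -0.03, 0, 0, 0], [0, 0, 0, 0, 0, 0]]}}

```text
time: 17.6
position: [0.3595, 0.3348, 0.2244]
tool_rot: [0.977, 0.213, -0.003, 0.001]
ft_force: [0.4, -0.7, -1.0]
grip_width: 0.0151
grip_force: 40.0
```

```bash
python3 yaw.py
```

```text
yaw -65.39520227277151 z [-0.00507268 -0.0040222  -0.99997904] [0.35945859 0.33482734 0.2244473 ] grasp [0.35862667 0.3341677  0.06045073] [ 0.52  0.66  1.9  -0.    0.58  1.67] 0.015057869674254746 17.6
```

Emit:
{"name": "step_arm", "arguments": {"rows": [[0, 0, -0.014, 0, 0, 0], [0, 0, -0.01, 0, 0, 0], [0, 0, -0.005, 0, 0, 0], [0, 0, 0, 0, 0, 0], [0, 0, 0, 0, 0, 0]]}}

```text
time: 18.23
position: [0.3608, 0.3352, 0.1981]
tool_rot: [0.977, 0.213, 0.0, -0.0]
ft_force: [-0.2, 0.5, -0.9]
grip_width: 0.0145
grip_force: 40.0
```

Emit:
{"name": "step_arm", "arguments": {"rows": [[0, 0, -0.002, 0, 0, 0], [0, 0, -0.001, 0, 0, 0], [0, 0, 0, 0, 0, 0]]}}

```text
time: 18.6
position: [0.3607, 0.3352, 0.1948]
tool_rot: [0.977, 0.213, 0.0, -0.0]
ft_force: [0.1, -0.6, -1.1]
grip_width: 0.0145
grip_force: 40.0
```

Emit:
{"name": "step_arm", "arguments": {"rows": [[0, 0, -0.001, 0, 0, 0], [0, 0, 0, 0, 0, 0]]}}

```text
time: 18.85
position: [0.3606, 0.3352, 0.1943]
tool_rot: [0.977, 0.213, 0.0, -0.0]
ft_force: [-0.7, 0.1, 4.8]
grip_width: 0.0155
grip_force: 40.0
```

Emit:
{"name": "step_arm", "arguments": {"rows": [[0, 0, 0, 0, 0, 0], [0, 0, 0, 0, 0, 0], [0, 0, 0, 0, 0, 0], [0, 0, 0.03, 0, 0, 0], [0, 0, 0.04, 0, 0, 0], [0, 0, 0.05, 0, 0, 0], [0, 0, 0, 0, 0, 0]], "jaw": 0.03}}

```text
time: 19.73
position: [0.3616, 0.3359, 0.317]
tool_rot: [0.977, 0.213, 0.004, -0.001]
ft_force: [0.6, -1.2, -0.3]
grip_width: 0.0296
grip_force: 0.0
```

Emit:
{"name": "step_arm", "arguments": {"rows": [[0.0236, -0.0539, 0, 0, 0, 0], [0.0236, -0.0539, 0, 0, 0, 0], [0.0236, -0.0539, 0, 0, 0, 0], [0.0236, -0.0539, 0, 0, 0, 0], [0.0236, -0.0539, 0, 0, 0, 0], [0.0236, -0.0539, 0, 0, 0, 0], [0.0237, -0.0539, 0, 0, 0, 0], [0.0237, -0.0537, 0, 0, 0, 0], [0, 0, -0.03, 0, 0, 0], [0, 0, 0, 0, 0, 0]], "jaw": 0.066}}

```text
time: 20.98
position: [0.5482, -0.096, 0.2806]
tool_rot: [0.977, 0.212, -0.003, -0.002]
ft_force: [0.0, -0.8, -0.1]
grip_width: 0.0662
grip_force: 0.0
```

```bash
python3 yaw.py
```

```text
yaw -65.53621244405119 z [-0.00773188  0.00310591 -0.99996529] [ 0.54819505 -0.0960497   0.28057539] grasp [ 0.54692702 -0.09554033  0.11658108] [-0.37  0.61  1.71  0.    0.83  0.77] 0.06618006817239681 20.975
```

Emit:
{"name": "step_arm", "arguments": {"rows": [[0, 0, -0.025, 0, 0, 0], [0, 0, -0.02, 0, 0, 0], [0, 0, -0.005, 0, 0, 0], [0, 0, 0, 0, 0, 0], [0, 0, 0, 0, 0, 0]]}}

```text
time: 21.6
position: [0.55, -0.0955, 0.2346]
tool_rot: [0.977, 0.213, 0.001, 0.0]
ft_force: [0.3, -0.1, -0.4]
grip_width: 0.0659
grip_force: 0.0
```

Emit:
{"name": "step_arm", "arguments": {"rows": [[0.001, 0, -0.006, 0, 0, 0], [0, 0, 0, 0, 0, 0]]}}

```text
time: 21.85
position: [0.5507, -0.0958, 0.2277]
tool_rot: [0.977, 0.213, -0.0, -0.0]
ft_force: [-0.5, -0.9, -0.1]
grip_width: 0.0662
grip_force: 0.0
```

Emit:
{"name": "step_arm", "arguments": {"rows": [[0, 0, 0, 0, 0, 0], [0, 0, 0, 0, 0, 0], [0, 0, 0, 0, 0, 0], [0, 0, 0, 0, 0, 0], [0, 0, 0, 0, 0, 0]], "jaw": 0.0, "squeeze": 30}}

```text
time: 22.48
position: [0.5508, -0.0959, 0.228]
tool_rot: [0.977, 0.213, 0.0, 0.0]
ft_force: [0.4, -0.6, 1.4]
grip_width: 0.0382
grip_force: 27.1
```

```bash
python3 yaw.py; python3 - <<'E'
from h import *
I,W,c=cam('side'); 
for l in ['small_nut','large_nut','bolt']:
    for r in cut_out(l,'side')[:2]:
        P=W[r['region']]; P=P[~np.isnan(P[:,0])]
        print(l,round(r['confidence'],2),np.round(np.median(P,0),3),cv2.minAreaRect(P[:,:2].astype(np.float32)))
E
```

```text
yaw -65.44669631085074 z [ 4.56763452e-04 -2.76166736e-04 -9.99999858e-01] [ 0.55077361 -0.09587051  0.22799586] grasp [ 0.55084852 -0.09591581  0.06399588] [-0.37  0.7   1.73 -0.    0.71  0.77] 0.03817371202386019 22.475
small_nut 0.69 [0.435 0.156 0.018] ((0.43509992957115173, 0.15666425228118896), (0.023393668234348297, 0.020889313891530037), 65.13695526123047)
large_nut 0.79 [0.409 0.212 0.022] ((0.40807539224624634, 0.22542248666286469), (0.03885781764984131, 0.056106626987457275), 5.162051200866699)
large_nut 0.71 [0.52  0.472 0.016] ((0.5016334652900696, 0.4214268624782562), (0.16373330354690552, 0.030150068923830986), 71.60933685302734)
bolt 0.93 [0.363 0.331 0.022] ((0.35506609082221985, 0.33892765641212463), (0.09866838157176971, 0.03671213239431381), 21.596763610839844)
bolt 0.34 [0.408 0.214 0.021] ((0.41167181730270386, 0.22730223834514618), (0.0612608902156353, 0.040443744510412216), 70.47359466552734)
```

Emit:
{"name": "step_arm", "arguments": {"rows": [[0, 0, 0.04, 0, 0, 0], [0, 0, 0.04, 0, 0, 0], [-0.021, 0.046, 0, 0, 0, 0], [-0.0212, 0.0464, 0, 0, 0, 0], [-0.0212, 0.0464, 0, 0, 0, 0], [-0.0212, 0.0464, 0, 0, 0, 0], [-0.0212, 0.0464, 0, 0, 0, 0], [-0.0212, 0.0464, 0, 0, 0, 0], [-0.0212, 0.0464, 0, 0, 0, 0], [-0.021, 0.0458, 0, 0, 0, 0], [0, 0, -0.03, 0, 0, 0], [0, 0, 0, 0, 0, 0]]}}

```text
time: 24.18
position: [0.3799, 0.2746, 0.276]
tool_rot: [0.977, 0.213, -0.003, 0.001]
ft_force: [-1.1, -0.5, -2.7]
grip_width: 0.0381
grip_force: 30.5
```

Emit:
{"name": "step_arm", "arguments": {"rows": [[0, 0, -0.02, 0, 0, 0], [0, 0, -0.015, 0, 0, 0], [0, 0, 0, 0, 0, 0], [0, 0, 0, 0, 0, 0]]}}

```text
time: 24.68
position: [0.382, 0.2741, 0.2434]
tool_rot: [0.977, 0.212, 0.0, -0.0]
ft_force: [-0.7, -0.1, -2.5]
grip_width: 0.0375
grip_force: 30.6
```

Emit:
{"name": "step_arm", "arguments": {"rows": [[0, 0, -0.005, 0, 0, 0], [0, 0, -0.003, 0, 0, 0], [0, 0, 0, 0, 0, 0], [0, 0, 0, 0, 0, 0]]}}

```text
time: 25.18
position: [0.3814, 0.2745, 0.2348]
tool_rot: [0.977, 0.213, -0.0, -0.0]
ft_force: [0.4, -0.3, -2.8]
grip_width: 0.0376
grip_force: 30.6
```

Emit:
{"name": "step_arm", "arguments": {"rows": [[0, 0, -0.001, 0, 0, 0], [0, 0, 0, 0, 0, 0]]}}

```text
time: 25.42
position: [0.3817, 0.2745, 0.234]
tool_rot: [0.977, 0.213, 0.0, -0.0]
ft_force: [0.2, 0.3, -0.1]
grip_width: 0.0379
grip_force: 30.6
```

Contact: the stud is resting on the board. I release it and clear away straight up.

Emit:
{"name": "step_arm", "arguments": {"rows": [[0, 0, 0, 0, 0, 0], [0, 0, 0, 0, 0, 0], [0, 0, 0, 0, 0, 0], [0, 0, 0, 0, 0, 0], [0, 0, 0.02, 0, 0, 0], [0, 0, 0.04, 0, 0, 0], [0, 0, 0.05, 0, 0, 0], [0.03, -0.05, 0.04, 0, 0, 0], [0.05, -0.06, 0, 0, 0, 0], [0.05, -0.06, 0, 0, 0, 0], [0.04, -0.03, 0, 0, 0, 0], [0, 0, 0, 0, 0, 0]], "jaw": 0.066}}

```text
time: 26.92
position: [0.5309, 0.1016, 0.3792]
tool_rot: [0.978, 0.21, 0.002, 0.001]
ft_force: [-0.5, -0.6, -0.4]
grip_width: 0.066
grip_force: 0.0
```

```bash
python3 - <<'E'
from h import *
I,W,c=cam('side'); cv2.imwrite('pics/s2.png',cv2.resize(I[150:390,200:520],(800,600),interpolation=cv2.INTER_CUBIC))
O=np.array([.3949,.2467]); a=np.radians(24.5); X=np.array([np.cos(a),np.sin(a)]);Y=np.array([-X[1],X[0]])
for l in ['small_nut','large_nut','stud','bolt','wedge_a']:
    for r in cut_out(l,'side')[:2]:
        P=W[r['region']]; P=P[~np.isnan(P[:,0])]; zt=np.percentile(P[:,2],95); Q=P[P[:,2]>zt-(.012 if l=='bolt' else .004)]
        b=np.c_[(Q[:,:2]-O)@X,(Q[:,:2]-O)@Y]*1000
        print(l,round(r['confidence'],2),'ztop',round(zt,3),'row frame mm: x',np.percentile(b[:,0],[2,98]).round(),'y',np.percentile(b[:,1],[2,98]).round(), np.median(P,0).round(3))
E
```

```text
small_nut 0.71 ztop 0.02 row frame mm: x [-10.  13.] y [-110.  -87.] [0.436 0.155 0.017]
large_nut 0.57 ztop 0.021 row frame mm: x [148. 181.] y [204. 239.] [0.452 0.509 0.015]
large_nut 0.56 ztop 0.021 row frame mm: x [196. 229.] y [143. 174.] [0.521 0.473 0.016]
stud 0.66 ztop 0.076 row frame mm: x [-18.  18.] y [ 9. 42.] [0.383 0.267 0.072]
bolt 0.79 ztop 0.028 row frame mm: x [-46.  46.] y [ 85. 100.] [0.349 0.326 0.021]
wedge_a 0.74 ztop 0.025 row frame mm: x [ 2. 26.] y [-240. -211.] [0.475 0.031 0.015]
```

View pics/s2.png

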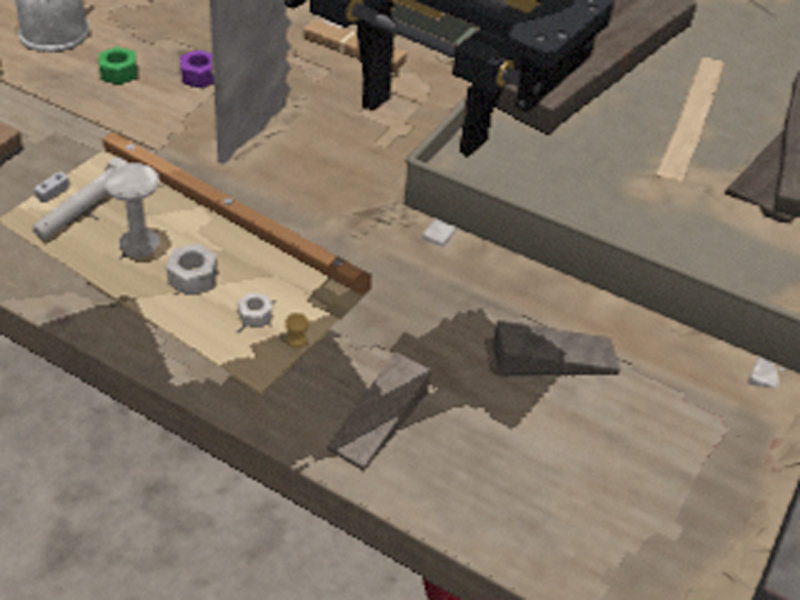

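The four pieces stand in order on their crosses, square to the rail and upright. The wedges have not moved and the arm is clear.

```bash
python3 -c "
from rig import hand_in; print(hand_in())"
```

```text
the job is handed in; nothing more can be done
None
```

The job is handed in at about 27 s of the 104 s allowed: small nut, large nut, stud and bolt are on crosses 1 to 4 from the peg, within about 6 mm by the last camera measurements (the large nut checked by eye only), and the wedges look unmoved; the hand-in gave no pass or fail result.

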